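# Pin the sample tray open and hold the pin

### The job

First pull the tube-rack tray of the loading carrier out to its stop, which brings the bushing on the tray's side under the fixed bushing on the bracket. Then take the locking pin out of its stand and thread it from above through the bracket's bushing and on through the tray's bushing, so that its tip comes out below. Finish while still holding the pin there upright, with its black head clear above the bracket's bushing (a colleague will slip a clip under the head); leave the timer, the small bottle and the cap on the worktop alone.

Things in the scene. Friction and masses are not known exactly. Their poses are not given: they have to be found in the camera images.
- carrier: Loading carrier, a fixed aluminium frame 130 x 226 mm with side rails, about 116 mm high at the bracket; it does not move. Its origin is on the worktop under the middle of the frame; x points from the front to the back (the tray slides out along its -x), y to the left as seen from the front, z up. A bracket at its right side (y = -180 mm post) carries the upper bushing, whose axis lies at x = -50 mm, y = -135 mm in this frame
- tray (a joint): travel of the tray that carries a white tube rack (top of the rack 45 mm above the worktop): 0 = fully in, 0.080 m = out at its stop; it may start a little open. It slides with about 2.5 N of friction and stays where it is left
- tray_handle (a point): middle of the tray's handle bar: a steel bar 10 mm thick, 70 mm long along the carrier's y, 82 mm above the worktop at the front of the tray, standing on two legs at its ends (free below and on both sides; nearest part of the rack 37 mm behind it). Moves with the tray
- upper_bushing (a point): centre of the top of the fixed bushing on the bracket, 116 mm above the worktop. Vertical bore 13 mm, 16 mm long; the mouth widens to a 21 mm funnel in the top 7 mm; outside 33 mm at the top
- lower_bushing (a point): centre of the top of the bushing on the tray's right side, 71 mm above the worktop; the same form: bore 13 mm, 16 mm long, underside 55 mm above the worktop, 21 mm funnel mouth. It moves with the tray and lies exactly 45 mm under the upper bushing when the tray is at its stop
- pin_head (a point): centre of the pin's head, where it is gripped: a black upright cylinder 22 mm across and 40 mm high; its z axis points up along the pin. The pin weighs about 120 g. At the start the pin stands upright in its stand, hanging by the head, head centre 132 mm above the worktop; pull it straight up by 100 mm to free it
- pin_collar (a point): middle of the underside of the pin's head, 20 mm below pin_head; here the steel shaft begins, 10 mm thick and 100 mm long
- pin_tip (a point): lower end of the pin, 120 mm below pin_head; the last 8 mm taper to 5 mm
- pin_stand: fixed round aluminium stand of the pin: a tube 30 to 34 mm across and 112 mm high on a foot 72 mm across; bore 13 mm at the top; origin in the middle of its foot on the worktop
- timer: white lab timer 64 x 62 x 19 mm lying on the worktop, a bystander; origin under its middle
- vial: small amber bottle with black cap, 28 mm across, 62 mm high, a bystander; origin under its middle
- cap: blue screw cap 32 mm across, 13 mm high, a bystander; origin under its middle
Things that resemble listed ones, but are neither listed nor needed, are in the scene too. Of the things that look like the part that bears pin_head, the larger one is meant. Of the things that look like the pin_stand, the larger one is meant.

How it is judged:
By the outcome, as a careful person would: the job done as asked, in the order asked, and still so for the second after the job is handed in, while the arm keeps its last pose, push and grip.
It also fails if it takes over 58 s, if anything falls off the work surface, if the arm or the gripper's body presses on something with over 40 N, if the wrist force passes 120 N, or if a joint passes its speed limit or range.

### The arm

A 6-joint arm with a two-finger parallel gripper is mounted at the origin on a cart in front of the work surface, level with it; the furniture and walls round the work are solid. World frame = base frame: x ahead of the robot, y to its left, z up, the work surface at z = 0. Lengths are in mm, angles in rad, forces in N, time in s.
With the tool pointing down it reaches from about 275 to 825 mm from the base axis. Payload 4.9 kg.
Tool frame: the origin (TCP) lies midway between the tips of the shut fingers; the grasp point (between the pads) lies 19 mm behind it; y points along the fingers, x is the direction in which the jaws open and shut, and the axes are right-handed (so a half turn about y gives the same grasp; the last joint's range is limited). The gripper opens to 85 mm and grips with 20 to 120 N. Pads are 22 mm wide; open, the fingers measure 114 mm over their backs; the gripper's body (76 mm by 85 mm) begins 54 mm behind the grasp point. The pads swing forward as they close: fully open they stand 13 mm farther back than shut.
Start: joints at [-1.47, 0.326, -0.193, 1.052, 0, 1.437], TCP at [127.968, -534.923, 231.281] pointing down, gripper open.
Joint ranges: [-2.65, 2.65], [-0.97, 1.79], [-1.3, 1.35], [-1.93, 2.1], [-1.47, 1.37], [-3.14, 3.14]. Speed limits (rad/s): [2.57, 2.57, 3.14, 3.14, 3.14, 3.14].

### API

Orientations are given as a unit quaternion [x, y, z, w].
In Python, from workcell import telemetry, optics, ctrl gives the robot as it stands.
- The arm moves only by the tool carry_out, never from a script. Its argument "steps" is a list of rows, each a list of 7 numbers: the turn, a rotation vector about the tool's x, y, z in rad, then the shift along the tool's x, y, z in m, then the finger opening in m, from 0 to 0.0854. In form: [[rx, ry, rz, x, y, z, hand], ...]. A call has 1 to 8 rows; each row is the pose to reach, as a shift and turn from the pose commanded when the call began, along the tool's axes at that moment; what a row does not reach only later rows make up. A row lasts 1/10 s, in which the tool goes at most 50 mm and 8.59 degrees, less where a joint would pass 70% of its speed; a pose out of reach is approached as far as the arm can. A call with a gripper value outside its range is refused whole. The fingers move at their own pace and stop on an object; "force" is the grip in N (left out, the last holds). Time passes only in rows, so rows that repeat a pose let the fingers close. It gives the time, the measured TCP pose, the force and the opening at its end, in the units of the state.
- telemetry.read_state(): the state, without advancing time (a new reading comes with each control period).
- optics.snapshot(name): name is "scene" or "top"; returns the picture (420x560x3 uint8, red, green, blue); there is no depth.
- optics.calibration(name): a dict with "vertical_fov" (degrees; the focal length in pixels is half the picture's height over the tangent of half this angle, whatever the lens; pixels are square), "cx", "cy" (the principal point, pixels), "origin" and "attitude" of the camera in the world. Camera axes: x right, y down, z forward; pixel columns grow to the right and rows downward; lengths in mm; the calibration is good to about 2 mm. A picture is of the moment at which its call begins. calibration takes no time and is no camera call.
- ctrl.job_done(): hands the job in, once; it reports no verdict.
Trained networks look in the newest picture that a camera, given by its name, has taken for a name from the list of things; names that differ only in an ending like _2 or _b are one class to them, and where a whole thing is asked for, a point or a joint stands for the part that bears it (a point fixed in the world has none). Each returns a list of dicts, best first, with "p" (0 to 1); they miss things now and then, are a little off and sometimes report something else, mostly with a low value. They report only what shows in the picture. A call takes as long as a camera call. They do not tell look-alikes from the thing itself.
- optics.search_frame(camera, name): "xy" ([column, row] in pixels, amid what is visible of it).
- optics.spot_point(camera, name): "xy" ([column, row] in pixels: a listed point, or the origin of a listed thing).
The state is a dict: "t": time; "qpos": joint angles; "qd": joint speeds; "tau": joint torques, N m; "tool_pos": TCP position; "tool_rot": TCP orientation; "force": force on the tool from outside, world axes, zero at the start; "wrist_torque": the same for the moment, N m; "finger_gap": finger opening in mm.
Only numpy, scipy, OpenCV 4.12 (cv2) and the standard library are available. Lean on these libraries where they do the work, as an engineer would, in place of code of your own. Each camera call takes 0.05 s, during which the arm holds its last target.

## Working session

There is one attempt and no reset: what is moved stays moved. The work goes in short steps, Python scripts to look and compute and a tool call to move; the robot and the scene stay as the last step left them, time stands still between calls to the robot, and variables do not carry over. Pictures are saved under pics/ and viewed, and the job is handed in when it is done.

Besides the shell and the picture viewer there is one more tool, called after ">>>" as name([rows], argument=value, ...), one row to a line, values as JSON. carry_out: Moves the arm, as the interface text tells. Its arguments: {"type":"object","properties":{"steps":{"type":"array"},"force":{"type":"number"}},"required":["steps"]}

```bash
ls; mkdir -p pics
python3 - <<'E'
from workcell import telemetry, optics, ctrl
import cv2
s=telemetry.read_state();print({k:s[k] for k in('t','tool_pos','tool_rot','force','finger_gap')})
for c in('scene','top'):
    im=optics.snapshot(c);cv2.imwrite(f'pics/{c}0.png',im[:,:,::-1]);print(c,optics.calibration(c))
    for n in('tray_handle','upper_bushing','lower_bushing','pin_head','pin_collar','pin_stand','carrier','timer','vial','cap'):
        print(n,[(([round(v) for v in d['xy']]),round(d['p'],2)) for d in optics.spot_point(c,n)][:4])
E
```

```text
pics
{'t': 0.0, 'tool_pos': array([ 127.89934463, -534.28753435,  230.47015844]), 'tool_rot': array([-0.55465582,  0.43844503, -0.43755016,  0.55558324]), 'force': array([ 0.43770523,  0.00762243, -0.4792179 ]), 'finger_gap': 85.17882203875233}
scene {'vertical_fov': 45.76610785632562, 'cx': 275.0299017025866, 'cy': 213.7374417799587, 'origin': array([-253.97294823,  697.31796523,  802.06895838]), 'attitude': array([-0.3442454 ,  0.80879117, -0.43490117,  0.19548124])}
tray_handle [([318, 199], 0.71)]
upper_bushing []
lower_bushing [([317, 174], 0.63), ([218, 260], 0.57)]
pin_head [([192, 254], 0.55), ([220, 256], 0.44)]
pin_collar [([190, 258], 0.69), ([221, 261], 0.45)]
pin_stand [([224, 297], 0.94), ([288, 312], 0.61)]
carrier [([289, 209], 0.67)]
timer [([276, 271], 0.73)]
vial [([154, 330], 0.62)]
cap []
top {'vertical_fov': 57.388947537948006, 'cx': 275.16115249976565, 'cy': 212.43825611764967, 'origin': array([ 399.56240882,    5.04583475, 1084.53114261]), 'attitude': array([-0.70522052,  0.70556346, -0.05631736,  0.04089714])}
tray_handle [([337, 213], 0.64)]
upper_bushing [([392, 190], 0.69)]
lower_bushing [([386, 174], 0.62), ([396, 256], 0.17)]
pin_head [([192, 234], 0.51), ([196, 202], 0.45)]
pin_collar [([191, 236], 0.39), ([196, 200], 0.39)]
pin_stand [([229, 288], 0.7), ([199, 240], 0.64)]
carrier [([333, 181], 0.68)]
timer [([251, 246], 0.97)]
vial [([135, 228], 0.45)]
cap [([398, 256], 0.66)]
```

Run:
```python
import cv2
a=cv2.imread('pics/scene0.png');b=cv2.imread('pics/top0.png')
cv2.imwrite('pics/scene0b.png',cv2.resize(a[130:380,120:400],(784,700))[:600])
cv2.imwrite('pics/top0b.png',cv2.resize(b[120:320,120:420],(800,533),interpolation=cv2.INTER_CUBIC))
```

```text
(no output)
```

View pics/scene0.png

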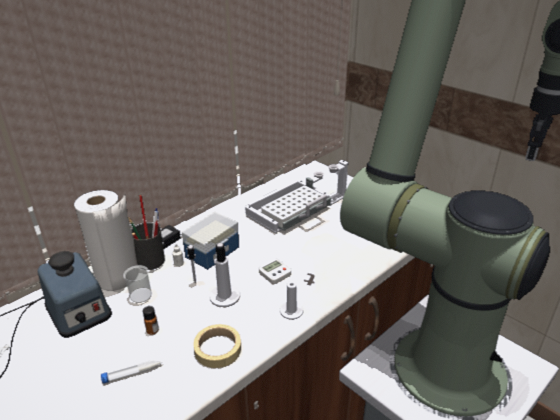

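View pics/scene0b.png

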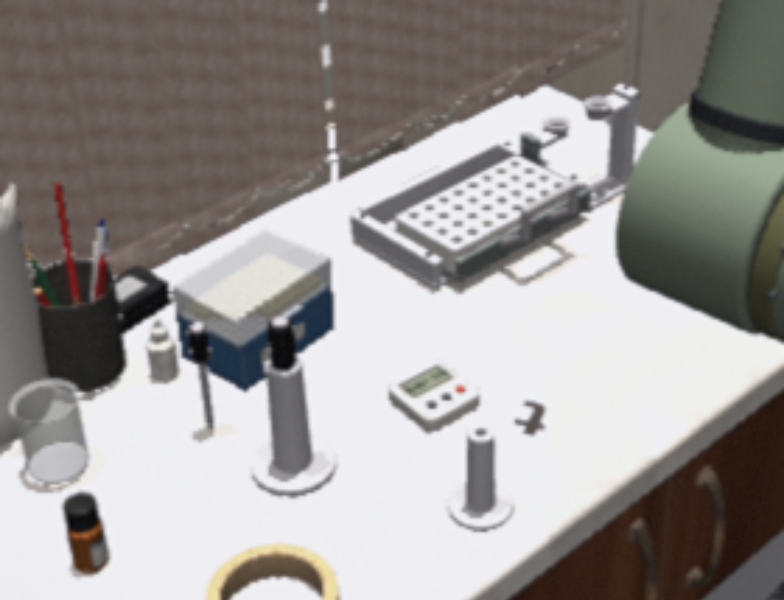

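View pics/top0b.png

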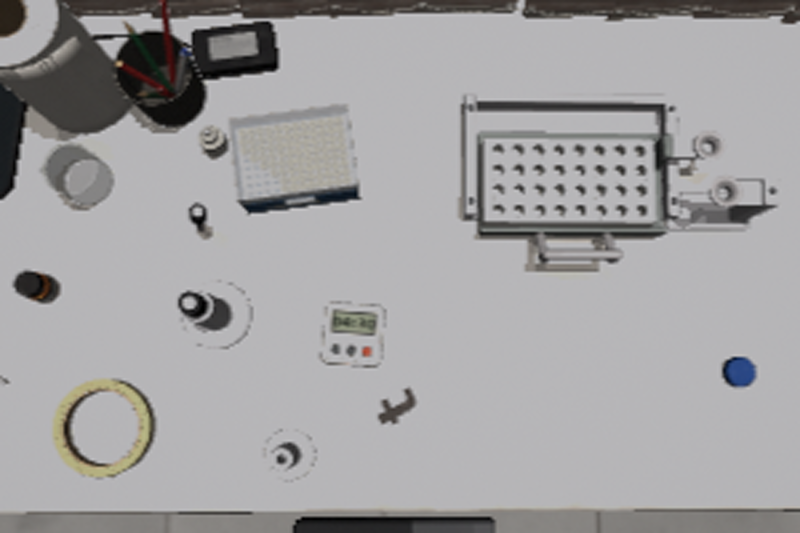

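The pictures show the carrier at right (top px 333,181) with the handle at (337,213) and the bushings at (392,190) and (386,174). The large stand with the pin is at top (191,234) and scene (222,255). The small pin at (196,202) and the empty stand at (229,288) are look-alikes.

```bash
cat > h.py <<'E'
import numpy as np, cv2
from workcell import telemetry, optics
from scipy.spatial.transform import Rotation as R
def ray(c,xy):
    k=optics.calibration(c);f=210/np.tan(np.radians(k['vertical_fov']/2))
    d=R.from_quat(k['attitude']).apply([(xy[0]-k['cx'])/f,(xy[1]-k['cy'])/f,1]);return np.array(k['origin']),d
def atz(c,xy,z):
    o,d=ray(c,xy);return o+d*(z-o[2])/d[2]
def proj(c,p):
    k=optics.calibration(c);f=210/np.tan(np.radians(k['vertical_fov']/2))
    q=R.from_quat(k['attitude']).inv().apply(np.array(p)-k['origin']);return np.array([k['cx']+f*q[0]/q[2],k['cy']+f*q[1]/q[2]])
def state():
    s=telemetry.read_state();r=R.from_quat(s['tool_rot']).as_matrix()
    print('t',round(s['t'],2),'pos',np.round(s['tool_pos'],1),'F',np.round(s['force'],1),'T',np.round(s['wrist_torque'],2),'gap',round(s['finger_gap'],1));print(np.round(r,4));print(np.round(s['qpos'],3));return s,r
E
python3 - <<'E'
from h import *
np.set_printoptions(suppress=True,precision=1)
print('R check',R.from_quat(optics.calibration('top')['attitude']).as_matrix())
state()
cr=lambda u,v:(120+u/2.6667,120+v/2.665)
T=lambda n,xy,z:print(n,xy,atz('top',xy,z))
S=lambda n,xy,z:print(' scene',n,xy,atz('scene',xy,z))
T('handle',(337,213),82);T('handle crop',cr(580,253),82);S('handle',(318,199),82)
T('upper',(392,190),116);T('upcrop',cr(724,190),116)
T('lower',(386,174),71);T('lowcrop',cr(708,145),71);S('low',(317,174),71)
T('pin',(192,234),132);T('pin crop top',cr(190,303),152);S('pin',(220,256),132)
T('stand',(199,240),0);S('stand',(224,297),0)
T('carrier',(333,181),0);S('carrier',(289,209),0)
for n,u in dict(FL=(465,218),FR=(668,233),BL=(465,100),BR=(670,105)).items(): T(n,cr(*u),40)
T('rackL',cr(480,135),45);T('rackR',cr(660,135),45);T('rackFL',cr(480,222),45);T('rackFR',cr(660,222),45)
T('cap',(398,256),6);T('timer',(251,246),0);T('vial',(135,228),0)
E
```

```text
R check [[-0.  -1.   0.1]
 [-1.  -0.  -0. ]
 [ 0.  -0.1 -1. ]]
t 1.1 pos [ 128.  -534.9  231.3] F [ 0.3  0.2 -0.7] T [0. 0. 0.] gap 85.5
[[ 0.2  0.   1. ]
 [-1.   0.   0.2]
 [-0.  -1.   0. ]]
[-1.5  0.3 -0.2  1.1  0.   1.4]
handle (337, 213) [ 537.1 -180.8   82. ]
handle crop (337.49728128398397, 214.9343339587242) [ 531.9 -182.    82. ]
 scene handle (318, 199) [ 529.4 -189.9   82. ]
upper (392, 190) [ 592.6 -318.8  116. ]
upcrop (391.49660629242135, 191.29455909943715) [ 589.2 -317.3  116. ]
lower (386, 174) [ 645.9 -319.3   71. ]
lowcrop (385.49668129148387, 174.40900562851783) [ 644.7 -317.9   71. ]
 scene low (317, 174) [ 642.9 -309.8   71. ]
pin (192, 234) [477.4 190.2 132. ]
pin crop top (191.24910938613266, 233.69606003752347) [476.5 188.1 152. ]
 scene pin (220, 256) [464.2 200.4 132. ]
stand (199, 240) [471.2 195.7   0. ]
 scene stand (224, 297) [474.8 193.    0. ]
carrier (333, 181) [ 641.9 -186.6    0. ]
 scene carrier (289, 209) [ 640.9 -187.1    0. ]
FL (294.3728203397458, 201.8011257035647) [573.9 -71.1  40. ]
FR (370.49686878914014, 207.42964352720452) [ 558.5 -282.    40. ]
BL (294.3728203397458, 157.5234521575985) [699.9 -72.2  40. ]
BR (371.2468594142573, 159.39962476547842) [ 695.4 -289.1   40. ]
rackL (299.99775002812464, 170.65666041275796) [660.9 -87.2  45. ]
rackR (367.4969062886714, 170.65666041275796) [ 661.6 -276.    45. ]
rackFL (299.99775002812464, 203.30206378986867) [568.9 -86.2  45. ]
rackFR (367.4969062886714, 203.30206378986867) [ 569.2 -272.8   45. ]
cap (398, 256) [ 425.5 -364.2    6. ]
timer (251, 246) [454.3  49.4   0. ]
vial (135, 228) [505.1 376.1   0. ]
```

Run:
```python
import cv2
a=cv2.imread('pics/scene0.png');b=cv2.imread('pics/top0.png')
cv2.imwrite('pics/top0c.png',cv2.resize(b[145:235,285:420],(800,533),interpolation=cv2.INTER_CUBIC))
cv2.imwrite('pics/sc0c.png',cv2.resize(a[150:240,240:360],(800,600),interpolation=cv2.INTER_CUBIC))
```

```text
(no output)
```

View pics/top0c.png

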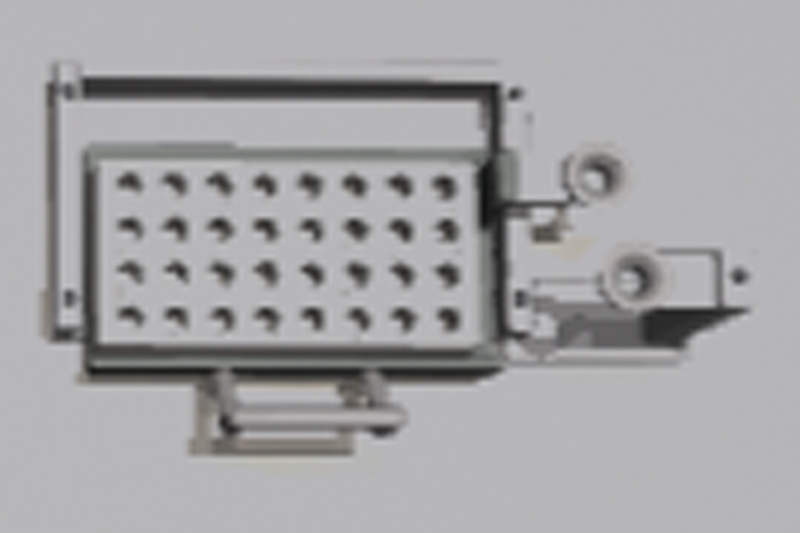

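View pics/sc0c.png

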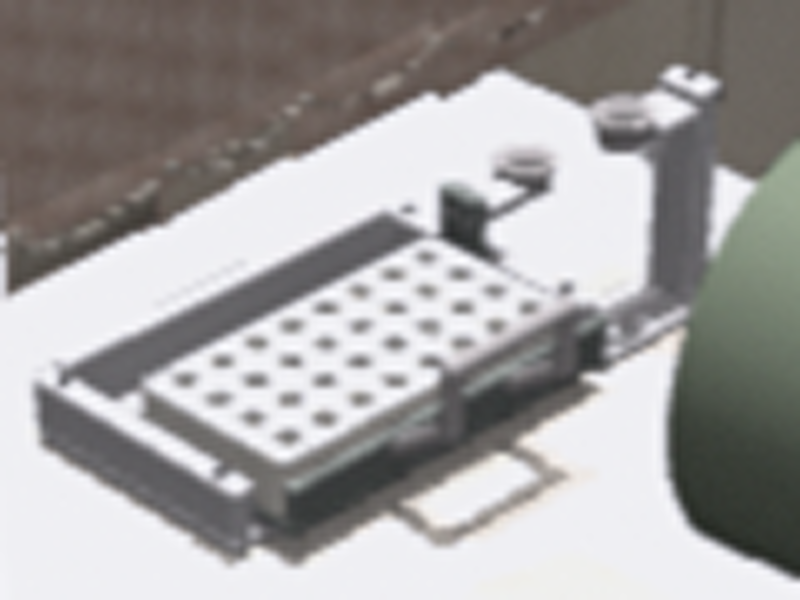

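```bash
cat >> h.py <<'E'
def plan(p,ang):
    """target TCP mm, world angle (deg) of tool x with tool y straight down"""
    s,r=state();a=np.radians(ang)
    x=np.array([np.cos(a),np.sin(a),0]);y=np.array([0,0,-1.]);G=np.column_stack([x,y,np.cross(x,y)])
    rv=R.from_matrix(r.T@G).as_rotvec();d=r.T@(np.array(p)-s['tool_pos'])/1000
    print('rv',np.round(rv,4),'shift',np.round(d,4))
E
python3 -c "
from h import *
s,r=state();print(np.degrees(np.arctan2(r[1,0],r[0,0])))
plan((532,-183,170),-0.7)"
```

```text
t 1.1 pos [ 128.  -534.9  231.3] F [ 0.3  0.2 -0.7] T [0.04 0.02 0.04] gap 85.5
[[ 0.2326  0.      0.9726]
 [-0.9726  0.      0.2326]
 [-0.     -1.      0.    ]]
[-1.47   0.326 -0.193  1.052  0.     1.437]
-76.54962108385645
t 1.1 pos [ 128.  -534.9  231.3] F [ 0.3  0.2 -0.7] T [0.04 0.02 0.04] gap 85.5
[[ 0.2326  0.      0.9726]
 [-0.9726  0.      0.2326]
 [-0.     -1.      0.    ]]
[-1.47   0.326 -0.193  1.052  0.     1.437]
rv [-0.     -1.3238 -0.    ] shift [-0.2483  0.0613  0.4748]
```

>>> carry_out([
  [0,-0.13,0,-0.02,0,0.045,0.05],
  [0,-0.26,0,-0.045,0,0.087,0.05],
  [0,-0.39,0,-0.068,0,0.13,0.05],
  [0,-0.52,0,-0.09,0,0.173,0.05],
  [0,-0.65,0,-0.112,0,0.216,0.05],
  [0,-0.78,0,-0.135,0,0.26,0.05],
  [0,-0.91,0,-0.158,0,0.303,0.05],
  [0,-1.04,0,-0.18,0,0.346,0.05],
])

```text
t: 1.9
tool_pos: [423.9, -277.8, 231.6]
tool_rot: [0.7, -0.102, 0.103, -0.7]
force: [0.3, -1.0, 0.5]
finger_gap: 50.1
```

```bash
python3 -c "
from h import *
plan((532,-183,150),-0.7)"
```

```text
t 1.9 pos [ 423.9 -277.8  231.6] F [ 0.3 -1.   0.5] T [-0.03 -0.04  0.01] gap 50.1
[[ 9.581e-01  4.000e-04  2.866e-01]
 [-2.866e-01 -5.000e-04  9.581e-01]
 [ 5.000e-04 -1.000e+00 -4.000e-04]]
[-0.726  0.246 -0.303  1.021 -0.     1.136]
rv [ 0.0004 -0.2784  0.0005] shift [0.0764 0.0816 0.1219]
```

>>> carry_out([
  [0,-0.13,0,0.02,0,0.04,0.05],
  [0,-0.26,0,0.045,0,0.08,0.05],
  [0,-0.278,0,0.076,0.02,0.122,0.05],
  [0,-0.278,0,0.076,0.06,0.122,0.05],
  [0,-0.278,0,0.076,0.08,0.122,0.05],
  [0,-0.278,0,0.076,0.08,0.122,0.05],
])

```text
t: 2.5
tool_pos: [528.9, -183.1, 148.0]
tool_rot: [-0.706, 0.008, -0.004, 0.708]
force: [-0.8, -1.1, 0.3]
finger_gap: 49.8
```

```bash
python3 -c "
from h import *
plan((532,-183,64),-0.7)
for c in('scene','top'):
    im=optics.snapshot(c);cv2.imwrite(f'pics/{c}1.png',im[:,:,::-1])
a=cv2.imread('pics/scene1.png');b=cv2.imread('pics/top1.png')
cv2.imwrite('pics/b1.png',np.hstack([cv2.resize(b[145:245,300:420],(400,333)),cv2.resize(a[150:250,240:360],(400,333))]))
"
```

```text
t 2.5 pos [ 528.9 -183.1  148. ] F [-0.8 -1.1  0.3] T [-0.01  0.07 -0.01] gap 49.8
[[ 0.9998 -0.0059  0.0168]
 [-0.0168  0.0029  0.9999]
 [-0.006  -1.      0.0028]]
[-0.465  0.417 -0.283  0.877 -0.     1.122]
rv [-0.0028 -0.0046 -0.006 ] shift [ 0.0036  0.084  -0.0001]
```

View pics/b1.png

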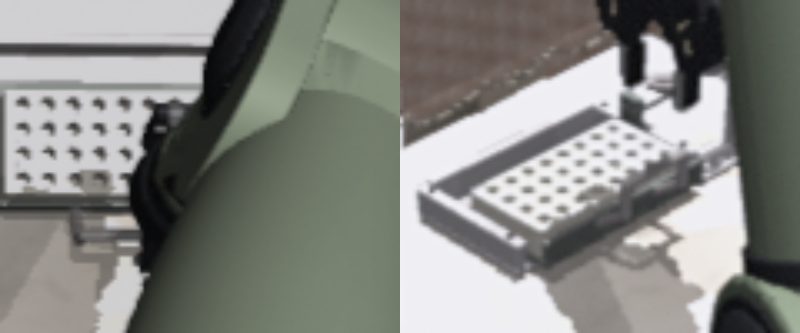

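The arm hides the handle from above. In the scene view the open fingers straddle it, so I'm going down.

>>> carry_out([
  [-0.002,-0.004,-0.004,0.003,0.03,0,0.05],
  [-0.002,-0.004,-0.004,0.003,0.06,0,0.05],
  [-0.002,-0.004,-0.004,0.003,0.08,0,0.05],
  [-0.002,-0.004,-0.004,0.003,0.084,0,0.05],
  [-0.002,-0.004,-0.004,0.003,0.084,0,0.05],
])

```text
t: 3.1
tool_pos: [534.4, -185.7, 68.4]
tool_rot: [0.708, -0.003, 0.007, -0.706]
force: [0.4, -0.0, 0.3]
finger_gap: 49.7
```

```bash
python3 -c "
from h import *
plan((532,-183,64),-0.7)
im=optics.snapshot('scene');cv2.imwrite('pics/b2.png',cv2.resize(im[130:250,220:380,::-1],(800,600)))
"
```

```text
t 3.1 pos [ 534.4 -185.7   68.4] F [ 0.4 -0.   0.3] T [-0.    0.02 -0.01] gap 49.7
[[ 0.9999  0.0051  0.0148]
 [-0.0148 -0.0027  0.9999]
 [ 0.0051 -1.     -0.0026]]
[-0.465  0.509 -0.369  0.687 -0.     1.121]
rv [ 0.0026 -0.0026  0.0051] shift [-0.0025  0.0044  0.0026]
```

View pics/b2.png

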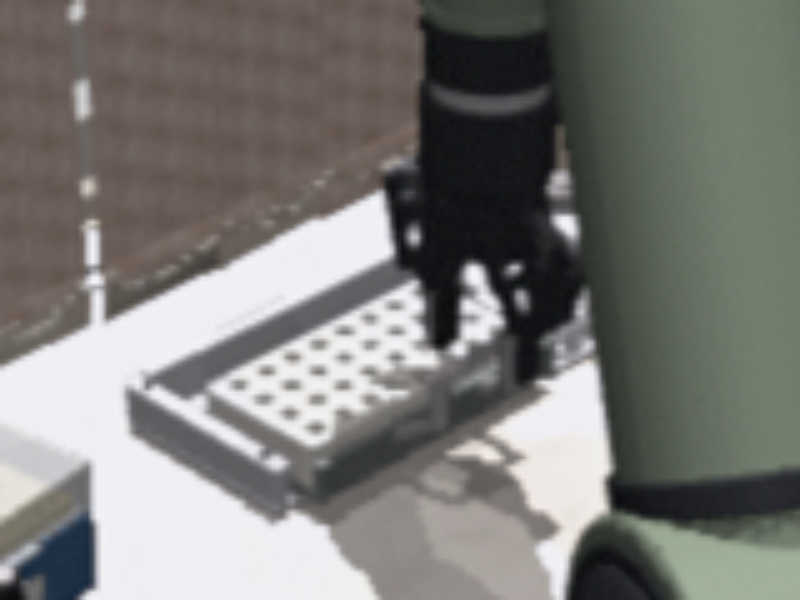

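The fingers straddle the bar (crop 440–530, 340). I'll go 4 mm lower and close.

>>> carry_out([
  [0,0,0,0,0.004,0.002,0.05],
  [0,0,0,0,0.004,0.002,0.03],
  [0,0,0,0,0.004,0.002,0.015],
  [0,0,0,0,0.004,0.002,0.005],
  [0,0,0,0,0.004,0.002,0.003],
  [0,0,0,0,0.004,0.002,0.003],
], force=30)

```text
t: 3.75
tool_pos: [533.8, -182.9, 63.7]
tool_rot: [0.708, -0.004, 0.006, -0.706]
force: [-2.1, 0.3, 5.7]
finger_gap: 8.6
```

```bash
python3 -c "
from h import *
state()
"
```

```text
t 3.75 pos [ 533.8 -182.9   63.7] F [-2.1  0.3  5.7] T [0.14 0.57 0.06] gap 8.6
[[ 0.9999  0.0038  0.0139]
 [-0.0139 -0.0023  0.9999]
 [ 0.0039 -1.     -0.0022]]
[-0.461  0.514 -0.375  0.677 -0.     1.124]
```

>>> carry_out([
  [0,0,0,-0.007,0,0,0.003],
  [0,0,0,-0.015,0,0,0.003],
  [0,0,0,-0.023,0,0,0.003],
  [0,0,0,-0.031,0,0,0.003],
  [0,0,0,-0.038,0,0,0.003],
  [0,0,0,-0.044,0,0,0.003],
  [0,0,0,-0.05,0,0,0.003],
  [0,0,0,-0.05,0,0,0.003],
])

```text
t: 4.55
tool_pos: [482.8, -182.8, 63.7]
tool_rot: [0.708, -0.004, 0.006, -0.706]
force: [-0.5, -0.1, 8.2]
finger_gap: 8.6
```

>>> carry_out([
  [0,0,0,-0.002,0,0,0.003],
  [0,0,0,-0.004,0,0,0.003],
  [0,0,0,-0.006,0,0,0.003],
  [0,0,0,-0.006,0,0,0.003],
])

```text
t: 4.95
tool_pos: [477.6, -182.8, 63.7]
tool_rot: [0.708, -0.004, 0.007, -0.706]
force: [1.2, -1.1, 6.7]
finger_gap: 8.7
```

>>> carry_out([
  [0,0,0,-0.001,0,0,0.003],
  [0,0,0,-0.002,0,0,0.003],
  [0,0,0,-0.003,0,0,0.003],
  [0,0,0,-0.003,0,0,0.003],
])

```text
t: 5.35
tool_pos: [474.8, -182.8, 63.7]
tool_rot: [0.708, -0.003, 0.007, -0.706]
force: [1.0, -0.0, 6.2]
finger_gap: 9.0
```

>>> carry_out([
  [0,0,0,-0.001,0,0,0.003],
  [0,0,0,-0.002,0,0,0.003],
  [0,0,0,-0.003,0,0,0.003],
  [0,0,0,-0.003,0,0,0.003],
])

```text
t: 5.75
tool_pos: [474.4, -182.8, 63.8]
tool_rot: [0.708, -0.001, 0.008, -0.706]
force: [8.4, -0.4, 0.7]
finger_gap: 8.7
```

```bash
python3 -c "
from h import *
state()
for c in('scene','top'):
    im=optics.snapshot(c);cv2.imwrite(f'pics/{c}3.png',im[:,:,::-1])
a=cv2.imread('pics/scene3.png');b=cv2.imread('pics/top3.png')
cv2.imwrite('pics/b3.png',np.hstack([cv2.resize(b[145:265,300:420],(400,400)),cv2.resize(a[140:260,240:360],(400,400))]))
"
```

```text
t 5.75 pos [ 474.4 -182.8   63.8] F [ 8.4 -0.4  0.7] T [-0.06 -1.74  0.11] gap 8.7
[[ 0.9999  0.0097  0.014 ]
 [-0.014  -0.0029  0.9999]
 [ 0.0098 -0.9999 -0.0027]]
[-0.515  0.426 -0.531  0.603  0.002  1.07 ]
```

View pics/b3.png

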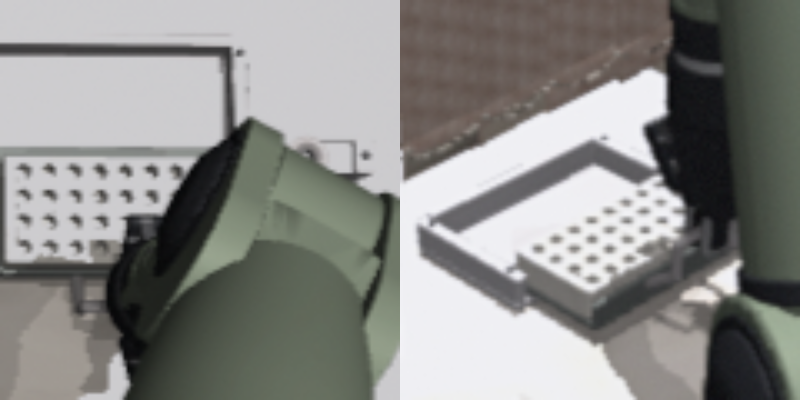

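The position stalled at x=474.4 and the force rose to 8 N, so the tray is at its stop, 59 mm from where it started. I'll open and lift.

>>> carry_out([
  [0,0,0,0.001,0,0,0.02],
  [0,0,0,0.001,0,0,0.04],
  [0,0,0,0.001,0,0,0.05],
  [0,0,0,0.001,-0.01,0,0.05],
  [0,0,0,0.001,-0.04,0,0.05],
  [0,0,0,0.001,-0.08,0,0.05],
  [0,0,0,0.001,-0.13,0,0.05],
  [0,0,0,0.001,-0.18,0,0.05],
])

```text
t: 6.65
tool_pos: [471.1, -181.2, 245.1]
tool_rot: [0.708, -0.004, 0.006, -0.707]
force: [0.9, -1.3, -0.7]
finger_gap: 49.7
```

```bash
python3 -c "
from h import *
plan((476,189,240),0)
"
```

```text
t 6.65 pos [ 471.1 -181.2  245.1] F [ 0.9 -1.3 -0.7] T [-0.02 -0.09 -0.01] gap 49.7
[[ 0.9999  0.0027  0.0141]
 [-0.0141 -0.0017  0.9999]
 [ 0.0027 -1.     -0.0016]]
[-0.514  0.231 -0.287  1.05  -0.     1.071]
rv [ 0.0017 -0.0141  0.0027] shift [-0.0004  0.0045  0.3703]
```

>>> carry_out([
  [0,0,0,0,0,0.045,0.05],
  [0,0,0,0,0,0.09,0.05],
  [0,0,0,0,0,0.135,0.05],
  [0,0,0,0,0,0.18,0.05],
  [0,0,0,0,0,0.22,0.05],
  [0,0,0,0,0,0.24,0.05],
])

```text
t: 7.25
tool_pos: [474.6, 61.0, 243.2]
tool_rot: [0.708, -0.003, 0.005, -0.707]
force: [0.2, 0.4, 0.0]
finger_gap: 49.9
```

```bash
python3 -c "
from h import *
state()
for c in('scene','top'):
    im=optics.snapshot(c);cv2.imwrite(f'pics/{c}4.png',im[:,:,::-1])
    for n,z in(('pin_head',132),('pin_collar',112),('pin_stand',0),('upper_bushing',116),('lower_bushing',71),('tray_handle',82)):
        print(c,n,[(np.round(d['xy'],1),round(d['p'],2),np.round(atz(c,d['xy'],z)[:2],1)) for d in optics.spot_point(c,n)][:3])
a=cv2.imread('pics/scene4.png');b=cv2.imread('pics/top4.png')
cv2.imwrite('pics/b4.png',np.hstack([cv2.resize(b[180:280,150:250],(400,400),interpolation=2),cv2.resize(a[220:320,170:270],(400,400),interpolation=2)]))
cv2.imwrite('pics/c4.png',np.hstack([cv2.resize(b[145:245,320:420],(400,400),interpolation=2),cv2.resize(a[140:240,260:360],(400,400),interpolation=2)]))
"
```

```text
t 7.25 pos [474.6  61.  243.2] F [0.2 0.4 0. ] T [-0.06 -0.04  0.03] gap 49.9
[[ 0.9999  0.0037  0.0111]
 [-0.011  -0.0016  0.9999]
 [ 0.0037 -1.     -0.0015]]
[-2.600e-02  1.830e-01 -3.540e-01  1.031e+00 -1.000e-03  1.556e+00]
scene pin_head [(array([217.7, 250.7]), 0.52, array([482.9, 192.2])), (array([226.9, 263.3]), 0.39, array([433.6, 205.6]))]
scene pin_collar [(array([222.5, 261.4]), 0.73, array([466.2, 193.6])), (array([221.8, 264.7]), 0.51, array([458.2, 202. ]))]
scene pin_stand [(array([223.5, 299.5]), 0.91, array([468.9, 199.2])), (array([289.2, 312. ]), 0.74, array([332. , 118.1]))]
scene upper_bushing [(array([331.2, 168.3]), 0.64, array([ 581.9, -302.8])), (array([225.6, 300.1]), 0.21, array([360. , 269.3]))]
scene lower_bushing [(array([330.9, 180.7]), 0.72, array([ 585.2, -308.2]))]
scene tray_handle [(array([334.8, 208.2]), 0.62, array([ 465.4, -186.7]))]
top pin_head []
top pin_collar []
top pin_stand []
top upper_bushing [(array([393.1, 188. ]), 0.85, array([ 597.9, -321.9])), (array([249.7, 244.6]), 0.74, array([451.9,  48. ]))]
top lower_bushing [(array([388.7, 193. ]), 0.75, array([ 593.3, -324.5]))]
top tray_handle [(array([340., 234.]), 0.64, array([ 481.4, -187.3]))]
```

View pics/b4.png

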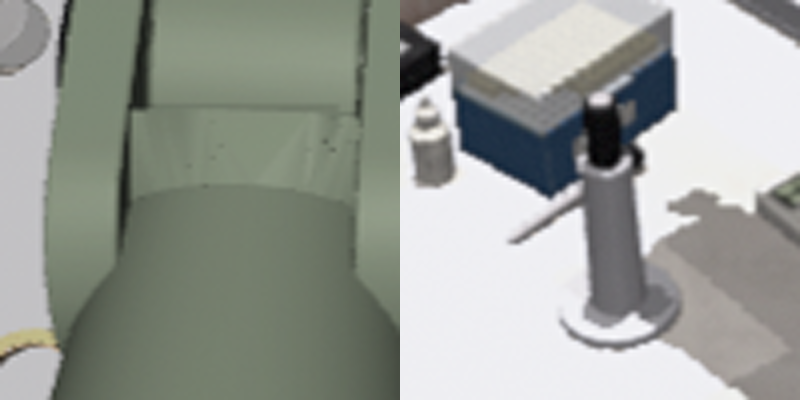

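View pics/c4.png

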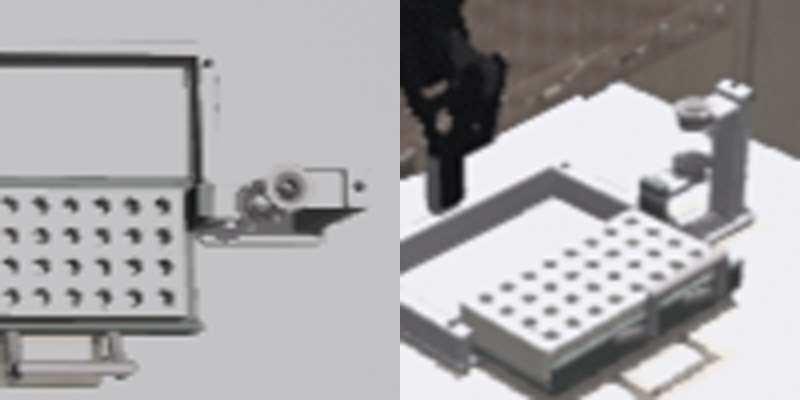

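```bash
python3 -c "
import cv2,numpy as np
f=lambda n:cv2.resize(cv2.imread(f'pics/scene{n}.png')[220:320,150:250],(260,260),interpolation=2)
g=lambda n:cv2.resize(cv2.imread(f'pics/top{n}.png')[170:270,150:250],(260,260),interpolation=2)
cv2.imwrite('pics/cmp.png',np.vstack([np.hstack([f(0),f(1),f(4)]),np.hstack([g(0),g(1),g(3)])]))
"
```

```text
(no output)
```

View pics/cmp.png

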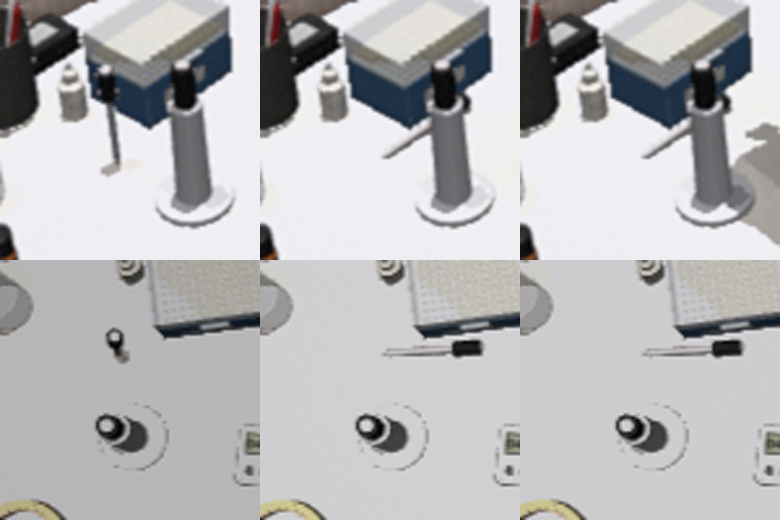

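The small look-alike pin, which stood loose, had already fallen by the second picture, far from the arm. The right pin stands untouched. Next I'm refining the pin and bushing positions by hand.

```bash
python3 -c "
import cv2,numpy as np
b=cv2.imread('pics/top3.png')[215:255,175:225];a=cv2.imread('pics/scene4.png')[235:315,195:255]
cv2.imwrite('pics/d4.png',np.hstack([cv2.resize(b,(500,400),interpolation=2),np.zeros((400,0,3),np.uint8),cv2.resize(a,(300,400),interpolation=2)]))
b=cv2.imread('pics/top4.png')[175:215,370:420];a=cv2.imread('pics/scene4.png')[155:195,310:360]
cv2.imwrite('pics/e4.png',np.hstack([cv2.resize(b,(400,320),interpolation=2),cv2.resize(a,(400,320),interpolation=2)]))
"
```

```text
(no output)
```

View pics/d4.png

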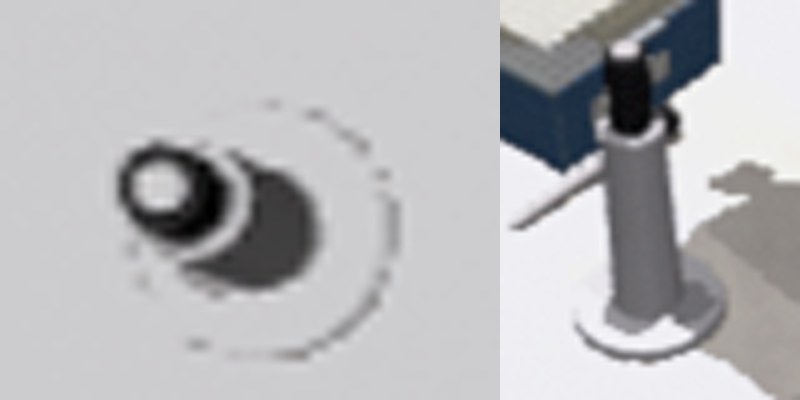

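View pics/e4.png

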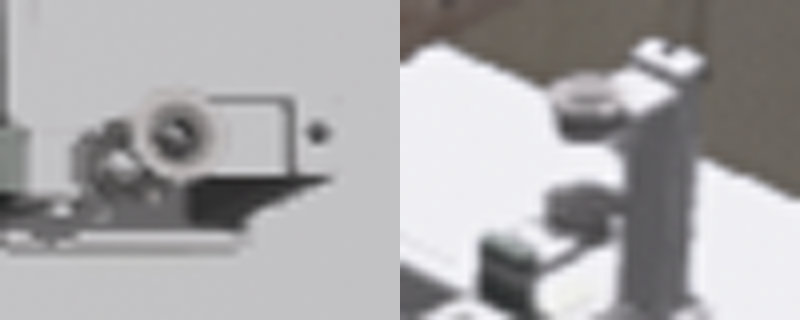

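```bash
python3 -c "
from h import *
T=lambda n,c,xy,z:print(n,c,np.round(atz(c,xy,z),1))
T('headtop','top',(191,233.3),152);T('headtop','scene',(219.7,244.2),152)
T('foot','top',(201,237.5),6);T('collar','scene',(221,260),112)
T('up','top',(392,191.5),116);T('up','scene',(333.2,166.5),116);T('low','scene',(332,180.3),71)
def tri(x):
    A=[];b=[]
    for c,xy in x:
        o,d=ray(c,xy);d/=np.linalg.norm(d);P=np.eye(3)-np.outer(d,d);A.append(P);b.append(P@o)
    p=np.linalg.lstsq(np.vstack(A),np.hstack(b),rcond=None)[0];print('tri',np.round(p,1))
tri([('top',(191,233.3)),('scene',(219.7,244.2))]);tri([('top',(392,191.5)),('scene',(333.2,166.5))])
plan((475,190,160),0)
"
```

```text
headtop top [477.4 188.7 152. ]
headtop scene [476.5 189.6 152. ]
foot top [477.8 189.3   6. ]
collar scene [472.5 192.9 112. ]
up top [ 588.7 -318.6  116. ]
up scene [ 585.2 -315.5  116. ]
low scene [ 584.5 -312.4   71. ]
tri [477.5 188.9 151.1]
tri [ 589.1 -319.8  113. ]
t 7.95 pos [475.6  57.9 242.5] F [ 0.3 -0.3 -0.1] T [ 0.01 -0.02  0.01] gap 50.1
[[ 0.9999  0.0038  0.0148]
 [-0.0147 -0.0021  0.9999]
 [ 0.0038 -1.     -0.002 ]]
[-0.032  0.184 -0.353  1.029 -0.002  1.554]
rv [ 0.002  -0.0147  0.0038] shift [-0.0029  0.0822  0.1322]
```

>>> carry_out([
  [0.002,0,0.004,0.001,0,0.04,0.055],
  [0.002,0,0.004,0.001,0,0.08,0.055],
  [0.002,0,0.004,0.0,0.01,0.115,0.055],
  [0.002,0,0.004,0.0,0.03,0.131,0.055],
  [0.002,0,0.004,0.0,0.06,0.131,0.055],
  [0.002,0,0.004,0.0,0.07,0.131,0.055],
  [0.002,0,0.004,0.0,0.07,0.131,0.055],
])

```text
t: 8.65
tool_pos: [476.4, 188.6, 170.9]
tool_rot: [0.707, -0.006, 0.004, -0.707]
force: [-0.9, 0.1, -0.2]
finger_gap: 54.8
```

```bash
python3 -c "
from h import *
plan((477,189,118),-0.8)
im=optics.snapshot('scene');cv2.imwrite('pics/b5.png',cv2.resize(im[200:320,150:310,::-1],(640,480)))
plan((477,189,118),-0.8)
"
```

```text
t 8.65 pos [476.4 188.6 170.9] F [-0.9  0.1 -0.2] T [-0.02  0.02 -0.02] gap 54.8
[[ 0.9999 -0.0036  0.0142]
 [-0.0142 -0.001   0.9999]
 [-0.0036 -1.     -0.001 ]]
[ 0.233  0.311 -0.379  0.884 -0.     1.818]
rv [ 0.001  -0.0003 -0.0036] shift [0.0008 0.0529 0.0004]
t 8.7 pos [477.4 188.7 172.2] F [-0.7 -0.3  0.4] T [-0.05  0.07 -0.  ] gap 54.9
[[ 9.999e-01 -1.300e-03  1.460e-02]
 [-1.460e-02 -4.000e-04  9.999e-01]
 [-1.300e-03 -1.000e+00 -4.000e-04]]
[ 0.233  0.31  -0.377  0.885 -0.     1.818]
rv [ 0.0004 -0.0006 -0.0013] shift [-0.0003  0.0542  0.0003]
```

View pics/b5.png

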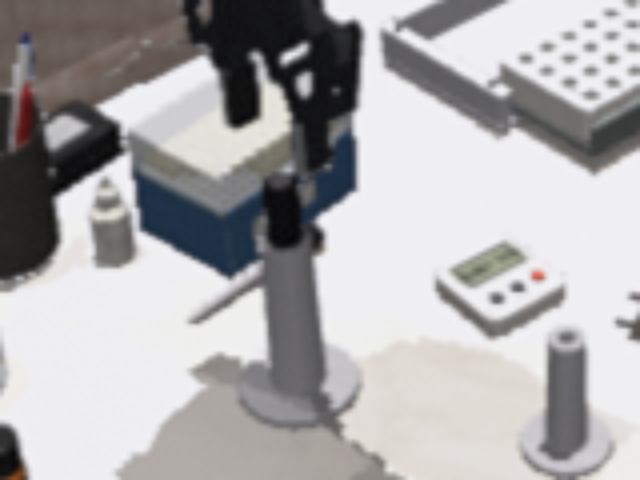

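The fingers are centred above the head (crop 280,185). Descending and gripping.

>>> carry_out([
  [0,0,-0.002,0,0.02,0,0.055],
  [0,0,-0.002,0,0.04,0,0.055],
  [0,0,-0.002,0,0.053,0,0.055],
  [0,0,-0.002,0,0.053,0,0.045],
  [0,0,-0.002,0,0.053,0,0.03],
  [0,0,-0.002,0,0.053,0,0.018],
  [0,0,-0.002,0,0.053,0,0.015],
  [0,0,-0.002,0,0.053,0,0.015],
], force=60)

```text
t: 9.5
tool_pos: [478.7, 189.2, 121.0]
tool_rot: [-0.707, 0.003, -0.007, 0.707]
force: [-0.9, -0.4, 6.9]
finger_gap: 20.4
```

```bash
python3 -c "
from h import *
state()
"
```

```text
t 9.5 pos [478.7 189.2 121. ] F [-0.9 -0.4  6.9] T [-0.18  0.38  0.04] gap 20.4
[[ 9.999e-01  4.600e-03  1.420e-02]
 [-1.420e-02  1.000e-04  9.999e-01]
 [ 4.600e-03 -1.000e+00  2.000e-04]]
[ 2.330e-01  3.640e-01 -4.470e-01  7.550e-01 -1.000e-03  1.818e+00]
```

>>> carry_out([
  [0,0,0,0,-0.005,0,0.015],
  [0,0,0,0,-0.015,0,0.015],
  [0,0,0,0,-0.03,0,0.015],
  [0,0,0,0,-0.05,0,0.015],
  [0,0,0,0,-0.07,0,0.015],
  [0,0,0,0,-0.09,0,0.015],
  [0,0,0,0,-0.115,0,0.015],
  [0,0,0,0,-0.14,0,0.015],
])

```text
t: 10.3
tool_pos: [477.2, 189.1, 261.0]
tool_rot: [-0.707, 0.004, -0.006, 0.707]
force: [0.6, -0.5, -0.9]
finger_gap: 20.6
```

```bash
python3 -c "
from h import *
state()
im=optics.snapshot('scene');cv2.imwrite('pics/b6.png',cv2.resize(im[180:320,150:310,::-1],(640,560)))
plan((588,-318,265),-0.8)
"
```

```text
t 10.3 pos [477.2 189.1 261. ] F [ 0.6 -0.5 -0.9] T [-0.02 -0.01  0.06] gap 20.6
[[ 9.999e-01  2.400e-03  1.400e-02]
 [-1.400e-02  1.000e-04  9.999e-01]
 [ 2.400e-03 -1.000e+00  1.000e-04]]
[ 0.234  0.238 -0.237  1.094 -0.     1.818]
t 10.35 pos [479.3 189.7 265.3] F [2.  0.8 1.8] T [ 0.05 -0.15 -0.01] gap 20.5
[[ 0.9999  0.0086  0.0138]
 [-0.0138  0.0016  0.9999]
 [ 0.0086 -1.      0.0017]]
[ 0.234  0.234 -0.23   1.098 -0.     1.818]
rv [-0.0017  0.0001  0.0086] shift [ 1.157e-01  4.000e-04 -5.061e-01]
```

View pics/b6.png

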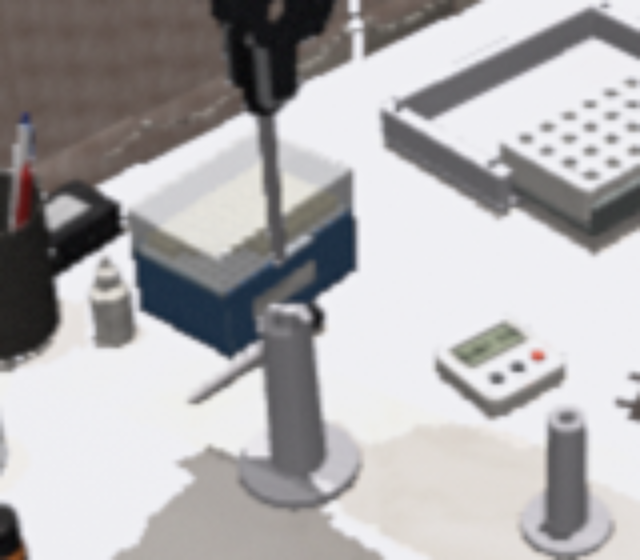

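The pin is freed and the tip clears the stand. Carrying it to the bracket.

>>> carry_out([
  [0,0,0,0.003,0,-0.02,0.015],
  [0,0,0,0.01,0,-0.055,0.015],
  [0,0,0,0.02,0,-0.095,0.015],
  [0,0,0,0.03,0,-0.135,0.015],
  [0,0,0,0.04,0,-0.175,0.015],
  [0,0,0,0.05,0,-0.215,0.015],
  [0,0,0,0.06,0,-0.255,0.015],
  [0,0,0,0.07,0,-0.295,0.015],
])

```text
t: 11.15
tool_pos: [543.5, -108.5, 260.1]
tool_rot: [0.707, -0.004, 0.006, -0.707]
force: [0.8, 0.3, -1.2]
finger_gap: 20.0
```

>>> carry_out([
  [0,0,0,0.01,0,-0.04,0.015],
  [0,0,0,0.02,0,-0.08,0.015],
  [0,0,0,0.03,0,-0.115,0.015],
  [0,0,0,0.036,0,-0.145,0.015],
  [0,0,0,0.04,0,-0.165,0.015],
  [0,0,0,0.04,0,-0.165,0.015],
  [0,0,0,0.04,0,-0.165,0.015],
])

```text
t: 11.85
tool_pos: [580.7, -272.3, 259.4]
tool_rot: [-0.707, 0.005, -0.006, 0.707]
force: [-0.9, -0.3, -1.7]
finger_gap: 20.5
```

```bash
python3 -c "
from h import *
im=optics.snapshot('top');cv2.imwrite('pics/top7.png',im[:,:,::-1])
plan((588,-318,265),-0.8)
"
```

```text
t 11.9 pos [ 580.7 -271.6  259.6] F [ 0.9  0.5 -1.1] T [ 0.    0.   -0.01] gap 20.3
[[ 9.999e-01  1.700e-03  1.370e-02]
 [-1.370e-02  7.000e-04  9.999e-01]
 [ 1.700e-03 -1.000e+00  7.000e-04]]
[-5.530e-01  4.850e-01  1.210e-01  1.206e+00  1.000e-03  1.031e+00]
rv [-0.0007  0.0003  0.0017] shift [ 0.0079 -0.0055 -0.0463]
```

>>> carry_out([
  [0,0,0,0.003,0,-0.02,0.015],
  [0,0,0,0.006,0,-0.035,0.015],
  [0,0,0,0.007,0,-0.044,0.015],
  [0,0,0,0.007,0,-0.046,0.015],
  [0,0,0,0.007,0.005,-0.046,0.015],
  [0,0,0,0.007,0.01,-0.046,0.015],
  [0,0,0,0.007,0.01,-0.046,0.015],
])

```text
t: 12.6
tool_pos: [586.8, -317.3, 248.4]
tool_rot: [-0.707, 0.005, -0.005, 0.708]
force: [-0.4, 0.9, -0.6]
finger_gap: 20.5
```

```bash
python3 -c "
from h import *
b=optics.snapshot('top')[:,:,::-1];a=optics.snapshot('scene')[:,:,::-1]
plan((588,-318,250),-0.8)
for z in (232,142,116): print(z,proj('scene',(588,-318,z)),proj('top',(588,-318,z)))
cv2.imwrite('pics/b8.png',np.hstack([cv2.resize(b[150:250,320:420],(400,400),interpolation=2),cv2.resize(a[110:210,280:380],(400,400),interpolation=2)]))
"
```

```text
t 12.7 pos [ 587.2 -317.8  249.3] F [-0.2  0.5 -1.5] T [ 0.01 -0.04 -0.05] gap 20.3
[[ 9.999e-01  1.400e-03  1.350e-02]
 [-1.350e-02  5.000e-04  9.999e-01]
 [ 1.400e-03 -1.000e+00  5.000e-04]]
[-6.070e-01  5.430e-01  1.900e-01  1.217e+00  1.000e-03  9.770e-01]
rv [-0.0005  0.0005  0.0014] shift [ 0.0008 -0.0007 -0.0002]
232 [334.97973629 129.37559245] [408.16248091 182.08285593]
142 [333.47504809 157.99634726] [395.11847855 189.78389723]
116 [333.05906416 165.90880003] [391.78657343 191.75101884]
```

View pics/b8.png

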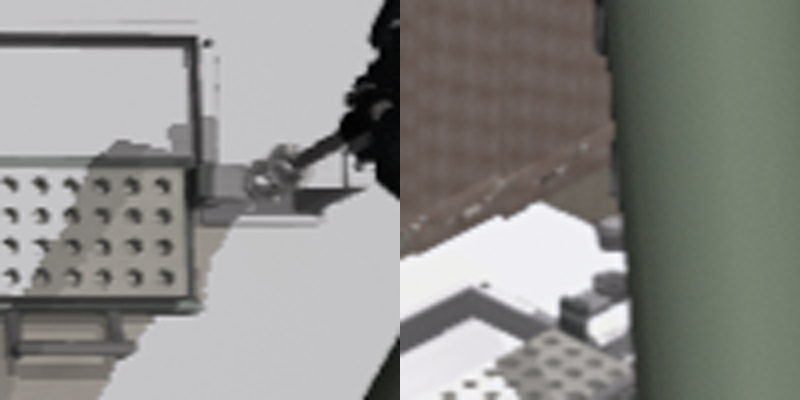

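```bash
python3 -c "
from h import *
b=optics.snapshot('top')[:,:,::-1]
im=cv2.resize(b[170:210,370:430],(780,520),interpolation=2)
cv2.imwrite('pics/b9.png',im);state()
"
```

```text
t 12.75 pos [ 587.3 -318.   249.5] F [ 0.7  0.1 -1. ] T [-0.    0.08  0.02] gap 20.1
[[ 9.999e-01  1.800e-03  1.360e-02]
 [-1.360e-02  2.000e-04  9.999e-01]
 [ 1.800e-03 -1.000e+00  2.000e-04]]
[-6.070e-01  5.430e-01  1.900e-01  1.217e+00  1.000e-03  9.770e-01]
```

View pics/b9.png

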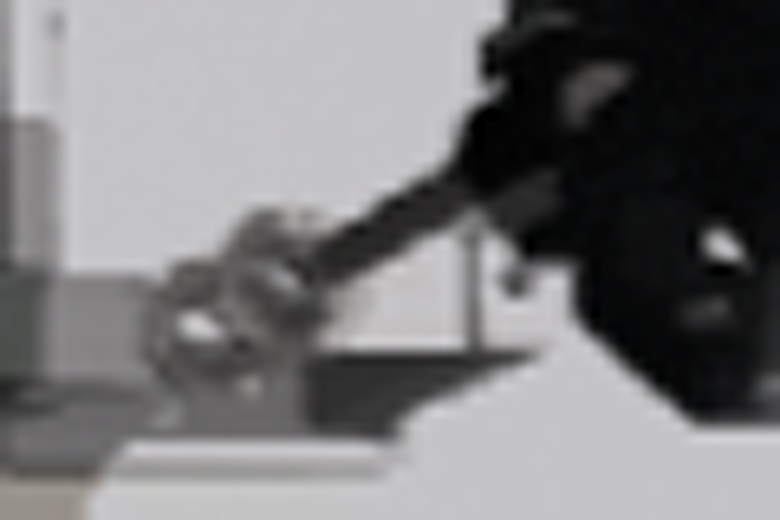

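The top view shows the tip (crop 315,270) just at the mouth of the bracket's bushing (290,275), well within the funnel. Descending slowly with force checks.

>>> carry_out([
  [0,0,0.002,0.0015,0.005,-0.0005,0.015],
  [0,0,0.002,0.0015,0.01,-0.0005,0.015],
  [0,0,0.002,0.0015,0.015,-0.0005,0.015],
  [0,0,0.002,0.0015,0.02,-0.0005,0.015],
  [0,0,0.002,0.0015,0.024,-0.0005,0.015],
  [0,0,0.002,0.0015,0.028,-0.0005,0.015],
  [0,0,0.002,0.0015,0.028,-0.0005,0.015],
])

```text
t: 13.45
tool_pos: [588.5, -318.8, 220.7]
tool_rot: [-0.707, 0.005, -0.005, 0.707]
force: [0.4, -0.1, -0.1]
finger_gap: 20.3
```

>>> carry_out([
  [0,0,0,0,0.003,0,0.015],
  [0,0,0,0,0.006,0,0.015],
  [0,0,0,0,0.006,0,0.015],
])

```text
t: 13.75
tool_pos: [588.7, -318.8, 215.0]
tool_rot: [-0.707, 0.005, -0.005, 0.707]
force: [-0.2, 1.3, -1.8]
finger_gap: 20.3
```

```bash
python3 -c "
from h import *
state()
b=optics.snapshot('top')[:,:,::-1]
cv2.imwrite('pics/b10.png',cv2.resize(b[170:210,370:430],(780,520),interpolation=2));state()
"
```

```text
t 13.75 pos [ 588.7 -318.8  215. ] F [-0.2  1.3 -1.8] T [ 0.03  0.04 -0.05] gap 20.3
[[ 9.999e-01 -6.000e-04  1.400e-02]
 [-1.400e-02  4.000e-04  9.999e-01]
 [-6.000e-04 -1.000e+00  4.000e-04]]
[-0.607  0.563  0.137  1.146 -0.     0.978]
t 13.8 pos [ 588.7 -318.9  215.3] F [ 0.1 -0.5 -1.1] T [ 0.01 -0.01  0.02] gap 20.3
[[ 9.999e-01 -4.000e-04  1.400e-02]
 [-1.400e-02  2.000e-04  9.999e-01]
 [-4.000e-04 -1.000e+00  2.000e-04]]
[-0.607  0.563  0.137  1.146 -0.     0.978]
```

View pics/b10.png

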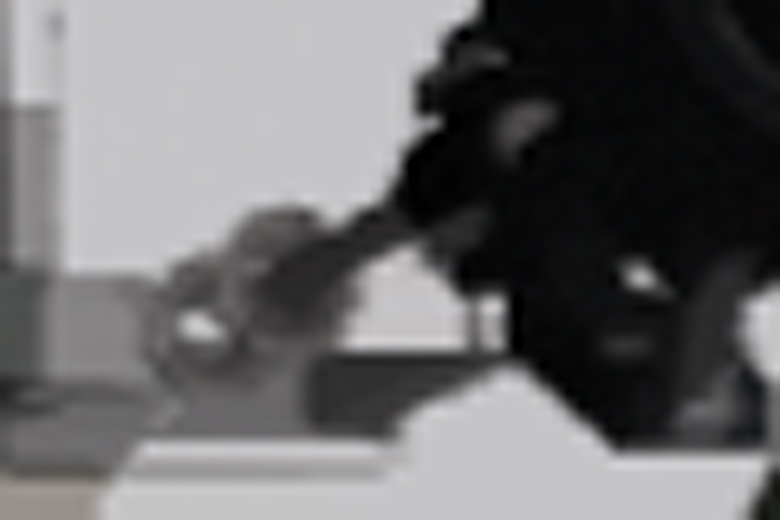

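The tip is in the funnel and there's no force yet. Continuing.

>>> carry_out([
  [0,0,0,0,0.002,0,0.015],
  [0,0,0,0,0.004,0,0.015],
  [0,0,0,0,0.006,0,0.015],
  [0,0,0,0,0.006,0,0.015],
])

```text
t: 14.2
tool_pos: [588.7, -318.8, 209.1]
tool_rot: [-0.707, 0.005, -0.005, 0.707]
force: [0.1, -0.1, -1.1]
finger_gap: 20.6
```

>>> carry_out([
  [0,0,0,0,0.003,0,0.015],
  [0,0,0,0,0.006,0,0.015],
  [0,0,0,0,0.009,0,0.015],
  [0,0,0,0,0.009,0,0.015],
])

```text
t: 14.6
tool_pos: [588.6, -318.7, 199.8]
tool_rot: [-0.707, 0.005, -0.005, 0.707]
force: [0.2, -0.4, -0.3]
finger_gap: 20.2
```

>>> carry_out([
  [0,0,0,0,0.004,0,0.015],
  [0,0,0,0,0.008,0,0.015],
  [0,0,0,0,0.012,0,0.015],
  [0,0,0,0,0.016,0,0.015],
  [0,0,0,0,0.016,0,0.015],
])

```text
t: 15.1
tool_pos: [588.4, -318.7, 183.6]
tool_rot: [-0.707, 0.005, -0.005, 0.707]
force: [-0.0, 0.0, -0.4]
finger_gap: 20.3
```

>>> carry_out([
  [0,0,0,0,0.003,0,0.015],
  [0,0,0,0,0.006,0,0.015],
  [0,0,0,0,0.009,0,0.015],
  [0,0,0,0,0.012,0,0.015],
  [0,0,0,0,0.012,0,0.015],
])

```text
t: 15.6
tool_pos: [588.6, -318.8, 171.9]
tool_rot: [-0.707, 0.005, -0.005, 0.707]
force: [-0.5, -0.2, -0.6]
finger_gap: 20.5
```

>>> carry_out([
  [0,0,0,0,0.003,0,0.015],
  [0,0,0,0,0.006,0,0.015],
  [0,0,0,0,0.009,0,0.015],
  [0,0,0,0,0.009,0,0.015],
])

```text
t: 16.0
tool_pos: [588.6, -318.8, 162.9]
tool_rot: [-0.707, 0.005, -0.005, 0.707]
force: [0.6, 0.8, -1.6]
finger_gap: 20.2
```

>>> carry_out([
  [0,0,0,0,0.003,0,0.015],
  [0,0,0,0,0.006,0,0.015],
  [0,0,0,0,0.009,0,0.015],
  [0,0,0,0,0.012,0,0.015],
  [0,0,0,0,0.012,0,0.015],
])

```text
t: 16.5
tool_pos: [588.6, -318.7, 150.9]
tool_rot: [-0.707, 0.005, -0.005, 0.707]
force: [0.0, -1.0, -1.0]
finger_gap: 20.4
```

```bash
python3 -c "
from h import *
state()
b=optics.snapshot('top')[:,:,::-1];a=optics.snapshot('scene')[:,:,::-1]
cv2.imwrite('pics/b11.png',np.hstack([cv2.resize(b[150:230,350:430],(400,400),interpolation=2),cv2.resize(a[120:220,280:380],(400,400),interpolation=2)]))
"
```

```text
t 16.5 pos [ 588.6 -318.7  150.9] F [ 0. -1. -1.] T [0.03 0.04 0.05] gap 20.4
[[ 9.999e-01 -8.000e-04  1.400e-02]
 [-1.400e-02  6.000e-04  9.999e-01]
 [-8.000e-04 -1.000e+00  6.000e-04]]
[-0.607  0.604  0.041  1.009  0.     0.978]
```

View pics/b11.png

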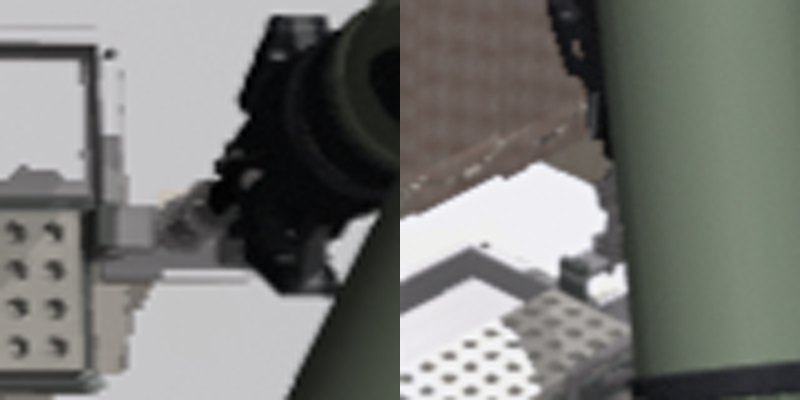

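```bash
python3 -c "
from h import *
from workcell import ctrl
b=optics.snapshot('top')
for n,z in(('tray_handle',82),('timer',0),('cap',0),('vial',0)): print(n,[(np.round(d['xy']),round(d['p'],2),np.round(atz('top',d['xy'],z)[:2])) for d in optics.spot_point('top',n)][:2])
state();print(ctrl.job_done())
"
```

```text
tray_handle [(array([341., 235.]), 0.9, array([ 480., -191.]))]
timer [(array([252., 244.]), 0.77, array([458.,  46.])), (array([135., 225.]), 0.26, array([513., 375.]))]
cap []
vial [(array([332., 182.]), 0.72, array([ 640., -184.])), (array([398., 186.]), 0.6, array([ 627., -375.]))]
t 16.85 pos [ 589.  -319.1  151.7] F [ 0.   0.2 -1.1] T [ 0.02 -0.03  0.02] gap 20.2
[[ 9.999e-01  3.000e-04  1.410e-02]
 [-1.410e-02 -2.000e-04  9.999e-01]
 [ 3.000e-04 -1.000e+00 -2.000e-04]]
[-0.607  0.603  0.042  1.009 -0.     0.978]
the job is handed in; nothing more can be done
None
```

I pulled the tray about 59 mm out, until it stalled against its stop at about 8 N. I then lifted the pin from its stand and threaded it down through both bushings. The job is handed in at about 17 s with the pin still gripped.

**Final state:**
- The tool is vertical and the grip opening is 20 mm on the 22 mm head.
- Outside forces were about 1 N on the way down and at the end, so nothing jammed or hit a rim.
- From the arm position, the tip should be at about z = 43 mm, 12 mm below the tray's bushing. The underside of the head should be at about z = 143 mm, 27 mm above the bracket's bushing.

**Not confirmed:**
- **Tip and gap:** the arm hid the pin in both last pictures. The tip coming out below is inferred from the arm position and the lack of contact, not seen.
- **Tray:** the last picture puts the handle at the same spot as after the pull, to within the camera's error.
- **Bystanders:** the timer was found within about 5 mm of where it stood, which is about how far the network's readings scatter. The network did not find the cap in the last picture, and its vial results were wrong. The arm never worked near either.
- **Look-alike pin:** the small loose pin on the worktop had fallen over by my second picture. The arm was far from it, and I did not touch it.

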